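Pack a washing machine's installation kit

TASK

Pack the installation kit for the next washing machine into the grey caddy: nest the three short steel angles on the saddle, ridge over ridge with their ends lined up, the largest at the bottom, then the medium, then the smallest on top, and stand the levelling foot with the steel stem upright inside the cup ring. Leave the long angle, the channel and the rubber bumper lying where they are, and let go of everything at the end.

Things in the scene. Friction and masses are not known exactly. Their poses are not given: they have to be found in the camera images.
- caddy: Grey plastic open tray, 220 (x) by 150 (y) mm outside, walls 4 mm thick and 28 mm high, floor 4 mm thick; fixed. Origin: centre of its underside. The saddle and the cup stand fixed on its floor, on its centre line at 55 mm either side of its middle (along its x); which is on which side changes.
- saddle: White plastic roof-shaped rest fixed on the caddy's floor, for nesting angles: ridge level, 36 mm long, 50 mm above its underside, sloping faces at 45 degrees, 30 mm down each slope; on a 60 mm square, 4 mm thick foot plate. Origin: centre of its underside, on the caddy's floor (4 mm above the table); x along the ridge (across the caddy), z up. An angle seated on it has its own ridge 5.7 mm above the saddle's ridge, and every further nested angle is 5.7 mm higher again.
- cup: White plastic ring fixed on the caddy's floor: inside diameter 64 mm, outside 72 mm, 15 mm high, open below onto the caddy's floor. Origin: centre of its underside, on the caddy's floor (4 mm above the table).
- angle_large: Plain steel angle section (L profile), lying as a roof, ridge up, legs at 45 degrees: ridge 50 mm long, each leg 56 mm along its outside, 4 mm thick; 79 mm wide over the feet (across the ridge), 42.4 mm from its feet to the ridge. Origin: centre of its underside (in the plane of the feet, under the middle of the ridge); x along the ridge, z up. It can be held by its two flat ends, 50 mm apart along x. The largest of the three short angles; about 170 g.
- angle_medium: Plain steel angle section (L profile), lying as a roof, ridge up, legs at 45 degrees: ridge 50 mm long, each leg 45 mm along its outside, 4 mm thick; 64 mm wide over the feet (across the ridge), 34.6 mm from its feet to the ridge. Origin: centre of its underside (in the plane of the feet, under the middle of the ridge); x along the ridge, z up. It can be held by its two flat ends, 50 mm apart along x. The middle one of the three short angles; about 135 g.
- angle_small: Plain steel angle section (L profile), lying as a roof, ridge up, legs at 45 degrees: ridge 50 mm long, each leg 34 mm along its outside, 4 mm thick; 48 mm wide over the feet (across the ridge), 26.9 mm from its feet to the ridge. Origin: centre of its underside (in the plane of the feet, under the middle of the ridge); x along the ridge, z up. It can be held by its two flat ends, 50 mm apart along x. The smallest of the three short angles; about 100 g.
- foot: Machine levelling foot standing upright: black rubber disc 48 mm in diameter and 10 mm high, on it a steel nut 24 mm in diameter up to 18 mm, then a plain steel stem 12 mm in diameter up to 55 mm. About 120 g. Origin: centre of its underside, z up along the stem.
- channel: Does not belong to the kit: steel channel (U profile, open side down), flat top 50 by 50 mm, 32 mm high. Origin: centre of its underside; x along the channel.
- long_angle: Does not belong to the kit: steel angle like the medium one (legs 45 mm, 34.6 mm high, 64 mm wide) but nearly twice as long, 95 mm along the ridge. Origin: centre of its underside; x along the ridge.
- bumper: Does not belong to the kit: rubber door bumper, a disc 48 mm in diameter and 10 mm high with a stubby knob 28 mm wide up to 30 mm, no steel stem. Origin: centre of its underside. (Some ordinary items, not listed, also lie about; near these things nothing unlisted is taller than 50 mm.)
Mind the look-alikes: they are no part of the job. Leave any green or purple look-alike of the foot alone.

How it is judged:
By the outcome, as a careful person would: the job done as asked, in the order asked, and still so for the second after the job is handed in, with the robot touching nothing.
It also fails if it takes over 93 s, if anything falls off the work surface, if the arm or the gripper's body presses on something with over 40 N, if the wrist force passes 120 N, or if a joint passes its speed limit or range.

ROBOT

A 7-joint arm with a two-finger parallel gripper is mounted at the origin on the work surface. World frame = base frame: x ahead of the robot, y to its left, z up, the work surface at z = 0. Lengths are in m, angles in rad, forces in N, time in s.
With the tool pointing down it reaches from about 0.425 to 0.875 m from the base axis. Payload 8.4 kg.
Tool frame: the origin (TCP) lies on the centre line of the jaws, within the pads' length; the fingertips stand 22 mm ahead of it and the grasp point (between the pads) lies 3 mm ahead of it (env.tcp_to_tips is the z of the fingertips in the tool frame, in m); z points along the fingers, y is the line along which they close (so a half turn about z gives the same grasp; the last joint's range is limited). The gripper opens to 85 mm and grips with 20 to 120 N. Pads are 22 mm wide; open, the fingers measure 114 mm over their backs; the gripper's body (76 mm by 85 mm) begins 54 mm behind the grasp point. The pads swing forward as they close: fully open they stand 13 mm farther back than shut.
Start: joints at [1.211, 0.333, 0.04, 1.465, -0.013, 1.343, -0.059], TCP at [0.168, -0.628, 0.253] pointing down, gripper open.
Joint ranges: [-2.58, 2.58], [-0.38, 2.09], [-1.3, 1.39], [0.25, 2.4], [-1.5, 4.64], [0.08, 2.09], [-2.65, 2.65]. Speed limits (rad/s): [2.22, 2.22, 2.79, 2.79, 3.14, 3.14, 3.14].

INTERFACE

Orientations are given as a rotation vector (axis times angle).
In Python, from rig import env, optics, job_done gives the robot as it stands.
- The arm moves only by the tool servo_tool, never from a script. Its argument "series" is a list of rows, each a list of 4 numbers: the shift along the tool's x, y, z in m, then the turn about the tool's z in rad. In form: [[dx, dy, dz, turn], ...]. A call has 1 to 20 rows; each row shifts and turns the commanded pose from where the row before left it, along the tool's axes as they then stand; what a row does not reach is not made up. A row lasts 1/8 s, in which the tool goes at most 62.5 mm and 10.7 degrees, less where a joint would pass 70% of its speed; a pose out of reach is approached as far as the arm can. A call is refused whole if a number of a shift passes 0.0625 or a number of a turn 0.188, either way. A call with a gripper value outside its range is refused whole. "jaw" is the opening, from 0 (shut) to 1 (fully open), set as the call begins (left out, the last holds). The fingers move at their own pace and stop on an object; "squeeze" is the grip in N (left out, the last holds). Time passes only in rows, so rows that do not move let the fingers close. It gives the time, the measured TCP pose, the force, the opening and the grip force at its end, in the units of the state.
- env.observe(): the state, without advancing time (a new reading comes with each control period).
- optics.camera(name): name is "scene" or "side" or "wrist"; returns a dict with "image" (400x640x3 uint8, red, green, blue), "vfov" (degrees; the focal length in pixels is half the picture's height over the tangent of half this angle, whatever the lens; pixels are square), "cx", "cy" (the principal point, pixels), "distortion" ([k1, k2, p1, p2, k3] as OpenCV has them; the pictures are not rectified), "position" and "rotation" of the camera in the world; the wrist camera has in their place "hand_eye" (4x4, takes a point from camera to tool coordinates, whose origin is the TCP and whose axes are the flange's). Camera axes: x right, y down, z forward; pixel columns grow to the right and rows downward; lengths in m; the calibration is good to about 2 mm. A picture is of the moment at which its call begins: read the wrist's pose just before it. There is no depth.
- job_done(): hands the job in; it is judged then, once.
The state is a dict: "clock": time; "joint_positions": joint angles; "joint_vel": joint speeds; "joint_torque": joint torques, N m; "ee_pos": TCP position; "tcp_rot": TCP orientation; "wrist_force": force on the tool from outside, world axes, zero at the start; "torque": the same for the moment, N m; "finger_gap": finger opening in m; "grip_force": force on a finger pad.
Only numpy, scipy, OpenCV 4.12 (cv2) and the standard library are available. Lean on these libraries where they do the work, as an engineer would, in place of code of your own. Each camera call takes 0.05 s, during which the arm holds its last target. There are 200 camera calls.

## Working session

There is one attempt and no reset: what is moved stays moved. The work goes in short steps, Python scripts to look and compute and a tool call to move; the robot and the scene stay as the last step left them, time stands still between calls to the robot, and variables do not carry over. Pictures are saved under pics/ and viewed, at most 14 in all, crops included, and the job is handed in when it is done.

Besides the shell and the picture viewer there is one more tool, called after "Request:" in YAML: its name, and indented under it one key for each argument. servo_tool: Moves the arm, as the interface text tells. Its arguments: {"type":"object","properties":{"series":{"type":"array"},"jaw":{"type":"number"},"squeeze":{"type":"number"}},"required":["series"]}

```bash
ls; mkdir -p pics; python3 - <<'E'
from rig import env, optics
import cv2
s=env.observe(); print({k:s[k] for k in('clock','ee_pos','tcp_rot','finger_gap','wrist_force')}, env.tcp_to_tips)
for n in('scene','side','wrist'):
    c=optics.camera(n); cv2.imwrite(f'pics/{n}0.png',c['image'][:,:,::-1])
    print(n,{k:v for k,v in c.items() if k!='image'})
E
```

```text
pics
{'clock': 0.0, 'ee_pos': array([ 0.16750227, -0.62761981,  0.2524271 ]), 'tcp_rot': array([-3.11336123e+00, -4.08372254e-01,  4.88915478e-04]), 'finger_gap': 0.08546065578641762, 'wrist_force': array([-0.88055512, -0.02857841,  0.34046272])} 0.022
scene {'vfov': 47.11063532280983, 'cx': 323.36166950262526, 'cy': 206.2167221127454, 'distortion': array([0.02135057, 0.        , 0.        , 0.        , 0.        ]), 'position': array([ 1.35160137, -0.10994831,  0.78578259]), 'rotation': array([-1.7715725 , -1.59646489,  0.74146612])}
side {'vfov': 51.342752903894066, 'cx': 314.57636127084663, 'cy': 197.3481999186567, 'distortion': array([-0.08806868,  0.        ,  0.        ,  0.        ,  0.        ]), 'position': array([0.15044774, 0.66731634, 0.53399824]), 'rotation': array([-0.59927532,  2.54666026, -1.32508532])}
wrist {'vfov': 67.86684756113995, 'cx': 319.8553041740709, 'cy': 203.32069708218773, 'distortion': array([-0.01219521,  0.        ,  0.        ,  0.        ,  0.        ]), 'hand_eye': array([[ 2.62803638e-04, -9.50088521e-01, -3.11980340e-01,
         8.03534538e-02],
       [ 9.99999924e-01,  3.39513377e-04, -1.91563814e-04,
        -3.59694278e-04],
       [ 2.87924080e-04, -3.11980266e-01,  9.50088538e-01,
        -1.21819734e-01],
       [ 0.00000000e+00,  0.00000000e+00,  0.00000000e+00,
         1.00000000e+00]])}
```

View pics/scene0.png

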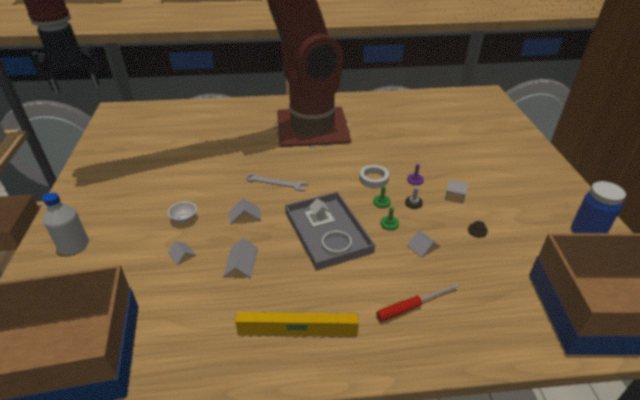

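View pics/side0.png

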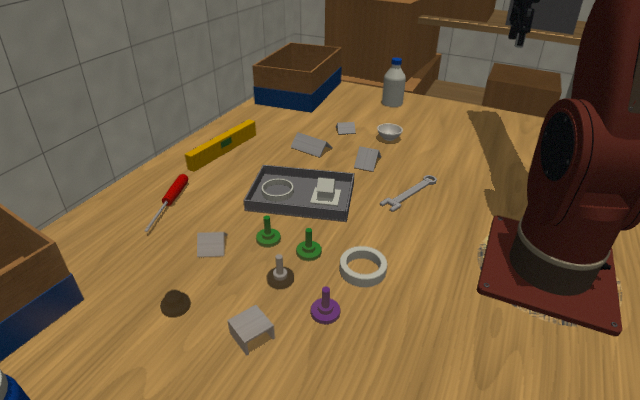

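```bash
cat > h.py <<'E'
import numpy as np, cv2
from scipy.spatial.transform import Rotation as Ro
from rig import env, optics
def cap(n,save=None):
    s=env.observe(); c=optics.camera(n)
    if n=='wrist':
        T=np.eye(4); T[:3,:3]=Ro.from_rotvec(s['tcp_rot']).as_matrix(); T[:3,3]=s['ee_pos']
        W=T@c['hand_eye']; c['R'],c['t']=W[:3,:3],W[:3,3]
    else: c['R'],c['t']=Ro.from_rotvec(c['rotation']).as_matrix(),c['position']
    f=200/np.tan(np.radians(c['vfov']/2)); c['K']=np.array([[f,0,c['cx']],[0,f,c['cy']],[0,0,1]])
    if save: cv2.imwrite('pics/'+save,c['image'][:,:,::-1])
    return c
def ray(c,px):
    u=cv2.undistortPoints(np.array(px,float).reshape(-1,1,2),c['K'],c['distortion'])[:,0]
    return np.c_[u,np.ones(len(u))]@c['R'].T
def cast(c,px,z):
    d=ray(c,px); return c['t']+d*((z-c['t'][2])/d[:,2])[:,None]
def proj(c,P):
    rv=cv2.Rodrigues(c['R'].T)[0]; return cv2.projectPoints(np.array(P,float).reshape(-1,1,3),rv,-c['R'].T@c['t'],c['K'],c['distortion'])[0][:,0]
def tri(c1,p1,c2,p2):
    A=np.zeros((3,3));b=np.zeros(3)
    for c,p in((c1,p1),(c2,p2)):
        d=ray(c,[p])[0]; d/=np.linalg.norm(d); M=np.eye(3)-np.outer(d,d); A+=M; b+=M@c['t']
    return np.linalg.solve(A,b)
def go(x,y,z,psi=None):
    """shift in tool axes from measured pose to target: dx,dy,dz(before turn), turn"""
    s=env.observe(); R=Ro.from_rotvec(s['tcp_rot']).as_matrix(); p0=np.arctan2(R[1,0],R[0,0])
    psi=p0 if psi is None else psi
    turn=-((psi-p0+np.pi/2)%np.pi-np.pi/2); d=R.T@(np.array([x,y,z])-s['ee_pos'])
    print('t %.2f psi %.4f shift'%(s['clock'],p0),d.round(4),'turn %.4f'%turn); return d,turn
E
python3 - <<'E'
from h import *
np.set_printoptions(precision=3,suppress=True)
c=cap('scene')
for n,p,z in [('largeL',(244,209),.03),('small?',(181,252),.02),('long',(240,258),.03),('R ang',(422,243),.03),('foot',(414,202),.01),('caddy',(329,230),.01),('saddle',(319,205),.05),('cup',(337,241),.015),('bump',(478,229),.02),('chan',(456,190),.02),('green',(390,224),.01),('green2',(382,201),.01)]: print(n,cast(c,[p],z)[0][:2])
s=env.observe(); print(s['clock'],s['joint_positions'])
E
```

```text
largeL [ 0.443 -0.213]
small? [ 0.572 -0.355]
long [ 0.615 -0.217]
R ang [0.609 0.206]
foot [0.435 0.235]
caddy [ 0.521 -0.004]
saddle [ 0.47  -0.023]
cup [0.567 0.01 ]
bump [0.565 0.36 ]
chan [0.408 0.357]
green [0.515 0.152]
green2 [0.422 0.151]
0.2 [ 1.211  0.334  0.04   1.466 -0.013  1.343 -0.058]
```

Request:
servo_tool:
  series:
    - [0.045,-0.032,-0.004,0.02]
    - [0.045,-0.032,-0.004,0.02]
    - [0.045,-0.032,-0.004,0.02]
    - [0.045,-0.032,-0.004,0.02]
    - [0.045,-0.032,-0.004,0.02]
    - [0.045,-0.032,-0.004,0.02]
    - [0.045,-0.032,-0.004,0.02]
    - [0.045,-0.032,-0.004,0.02]
    - [0.045,-0.032,-0.004,0.02]
    - [0.045,-0.032,-0.004,0.02]
    - [0,0,0,0]
    - [0,0,0,0]
  jaw: 1

```text
clock: 1.7
ee_pos: [0.5557, -0.2372, 0.2929]
tcp_rot: [3.14, 0.096, -0.001]
wrist_force: [0.1, 0.0, -0.3]
finger_gap: 0.0853
grip_force: 0.0
```

```bash
python3 - <<'E'
from h import *
c=cap('wrist','w1.png'); s=env.observe(); print(s['ee_pos'],s['joint_vel'].round(3)); go(.5,-.2,.3,0)
E
```

```text
[ 0.55524703 -0.23796992  0.29303142] [ 0.013 -0.007  0.006  0.002 -0.005  0.    -0.002]
t 1.75 psi 0.0593 shift [-0.0529 -0.0412 -0.0069] turn 0.0593
```

View pics/w1.png

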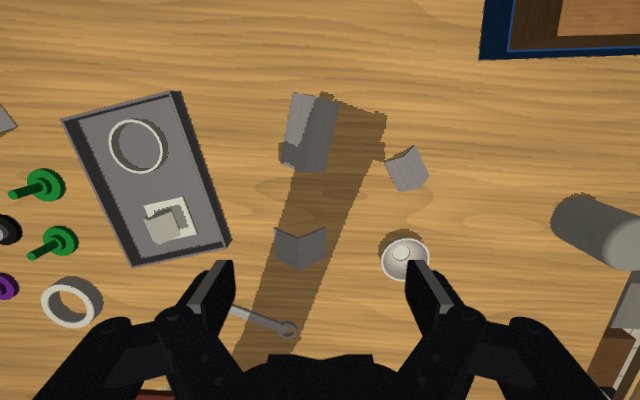

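```bash
python3 - <<'E'
import cv2,numpy as np
i=cv2.imread('pics/w1.png')
a=cv2.resize(i[220:280,260:345],None,fx=6,fy=6,interpolation=cv2.INTER_CUBIC)
b=cv2.resize(i[140:200,375:440],None,fx=4.5,fy=4.5,interpolation=cv2.INTER_CUBIC)
d=cv2.resize(i[190:250,130:208],None,fx=4,fy=4,interpolation=cv2.INTER_CUBIC)
o=np.zeros((600,800,3),np.uint8)
o[:a.shape[0],:a.shape[1]]=a; o[:b.shape[0],508:508+b.shape[1]]=b[:, :292]; o[360:600,0:312]=d
o=cv2.convertScaleAbs(o,alpha=1.6)
cv2.imwrite('pics/w1c.png',o)
E
```

```text
(no output)
```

View pics/w1c.png

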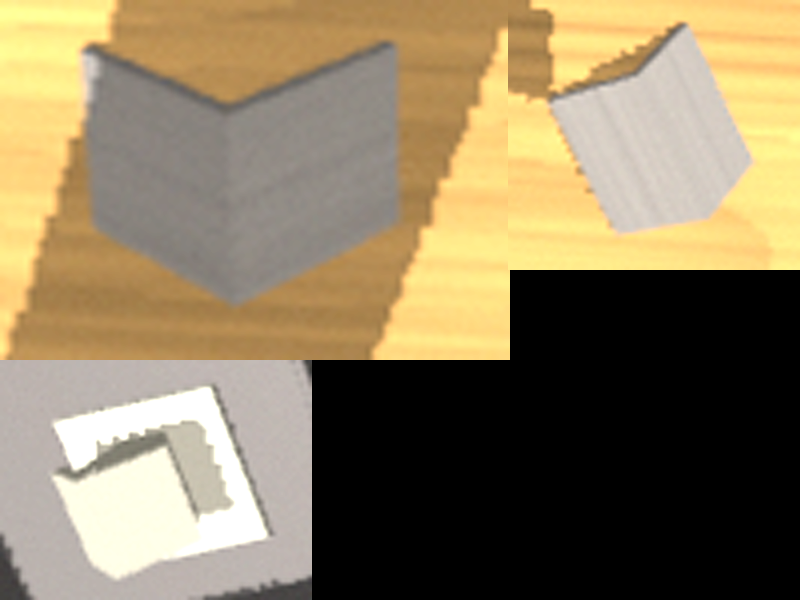

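```bash
cat > ang.py <<'E'
from h import *
np.set_printoptions(precision=4,suppress=True)
D={'large':(.0424,.079),'medium':(.0346,.064),'small':(.0269,.048)}
def rep(c,ridge,feetL,feetR):
    # ridge far,near ; feet (far,near) each side
    fl=cast(c,feetL,0.0)[:,:2]; fr=cast(c,feetR,0.0)[:,:2]
    print('feet width',np.linalg.norm(fl-fr,axis=1),'len',np.linalg.norm(fl[0]-fl[1]),np.linalg.norm(fr[0]-fr[1]),'mid',(fl+fr).mean(0)/2*1)
    m=(fl+fr)/2; print(' feet centre',m.mean(0),'yaw',np.degrees(np.arctan2(*(m[0]-m[1])[::-1])))
    for k,(h,w) in D.items():
        r=cast(c,ridge,h)[:,:2]; print(' ',k,'L',np.linalg.norm(r[0]-r[1]),'ctr',r.mean(0),'yaw',np.degrees(np.arctan2(*(r[0]-r[1])[::-1])))
E
python3 - <<'E'
from ang import *
c=cap('wrist')
print('A');rep(c,[(298,237.8),(299.3,270.3)],[(274.5,227.5),(275.8,258)],[(325.5,227),(326.3,256.7)])
print('B');rep(c,[(403.7,156.4),(419.4,188)],[(384.8,162.2),(400.3,191.8)],[(414.3,145.6),(429,175.6)])
go(.48,.06,.3,0)
E
```

```text
A
feet width [0.077  0.0791] len 0.051656675029850836 0.050201785061659086 mid [ 0.4339 -0.215 ]
 feet centre [ 0.4339 -0.215 ] yaw 4.030779330901462
  large L 0.05075374238884666 ctr [ 0.4362 -0.215 ] yaw 4.172619645838799
  medium L 0.051816843834797746 ctr [ 0.432  -0.2146] yaw 4.172619645838775
  small L 0.052866315775031564 ctr [ 0.4279 -0.2142] yaw 4.17261964583877
B
feet width [0.0456 0.0459] len 0.05020899776433826 0.04930950490712063 mid [ 0.5574 -0.3613]
 feet centre [ 0.5574 -0.3613] yaw 34.033238789695346
  large L 0.04757640438473963 ctr [ 0.5614 -0.3547] yaw 33.752228033061925
  medium L 0.04857295246009271 ctr [ 0.5599 -0.3572] yaw 33.75222803306187
  small L 0.049556724278069425 ctr [ 0.5583 -0.3597] yaw 33.75222803306196
t 1.80 psi 0.0586 shift [-0.0575 -0.3021 -0.0069] turn 0.0586
```

Request:
servo_tool:
  series:
    - [-0.008,-0.043,-0.001,0.008]
    - [-0.008,-0.043,-0.001,0.008]
    - [-0.008,-0.043,-0.001,0.008]
    - [-0.008,-0.043,-0.001,0.008]
    - [-0.008,-0.043,-0.001,0.008]
    - [-0.008,-0.043,-0.001,0.008]
    - [-0.008,-0.043,-0.001,0.008]
    - [0,0,0,0]
    - [0,0,0,0]

```text
clock: 2.92
ee_pos: [0.489, 0.0602, 0.3004]
tcp_rot: [3.141, 0.005, 0.0]
wrist_force: [-0.2, 0.2, -0.3]
finger_gap: 0.0852
grip_force: 0.0
```

```bash
python3 - <<'E'
from h import *
import pickle
c=cap('wrist','w2.png'); s=env.observe(); print(s['ee_pos'],s['clock']); pickle.dump(c,open('w2.pkl','wb'))
E
```

```text
[0.48912533 0.0599226  0.3002741 ] 2.975
```

View pics/w2.png

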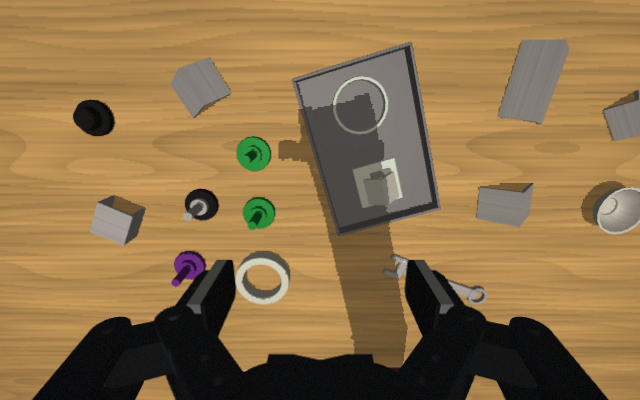

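```bash
python3 - <<'E'
import cv2,numpy as np
i=cv2.imread('pics/w2.png'); i=cv2.convertScaleAbs(i,alpha=1.6)
def cr(x,y,w,h,f): return cv2.resize(i[y:y+h,x:x+w],None,fx=f,fy=f,interpolation=cv2.INTER_CUBIC)
o=np.zeros((600,800,3),np.uint8)
a=cr(345,150,65,65,6);o[:390,:390]=a
b=cr(165,50,70,70,5);o[:350,400:750]=b
d=cr(175,180,50,50,4);o[395:595,:200]=d
e=cr(290,35,160,80,3);o[355:595,300:780]=e
cv2.imwrite('pics/w2c.png',o)
E
```

```text
(no output)
```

View pics/w2c.png

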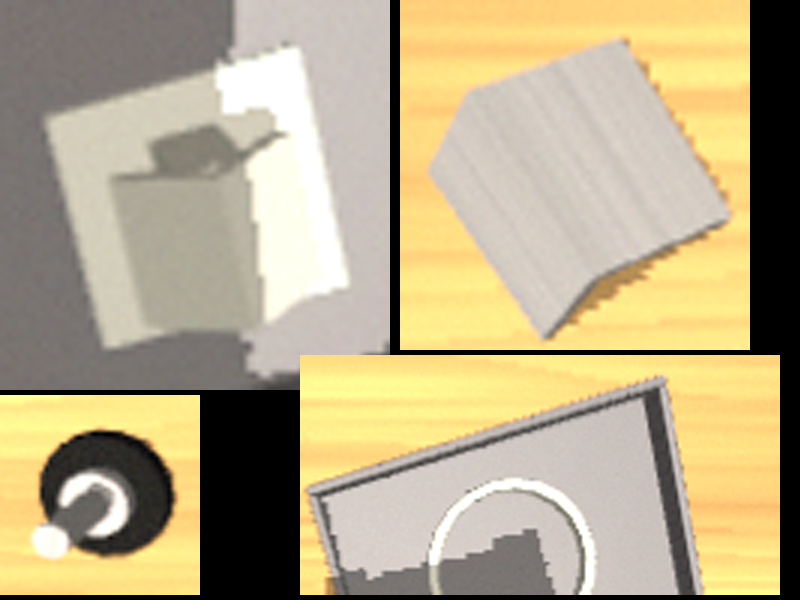

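```bash
python3 - <<'E'
from ang import *
import pickle
c2=pickle.load(open('w2.pkl','rb'))
c1=dict(c2); T=np.eye(4); p=.0593; T[:3,:3]=Ro.from_rotvec(np.pi*np.array([np.cos(p/2),np.sin(p/2),0])).as_matrix(); T[:3,3]=[.55525,-.23797,.29303]
W=T@c2['hand_eye']; c1['R'],c1['t']=W[:3,:3],W[:3,3]
pickle.dump(c1,open('w1.pkl','wb'))
for n,a,b in [('farL',(143.75,218.75),(363.3,179.5)),('farApex',(148.75,218.75),(384.2,179.7)),('farR',(171.25,208.25),(392.5,172.2)),('nearApex',(159.25,244.5),(388.3,204.7)),('nearL',(153,241.25),(370,204.7))]:
    print(n,tri(c1,a,c2,b))
q=lambda x,y:(x/6+345,y/6+150)
pl=cast(c2,[q(45,118),q(298,48),q(348,285),q(105,348)],.008); print('plate',pl[:,:2],pl.mean(0))
r=cast(c2,[(293,80),(411,43),(440,208),(338,235)],.028)[:,:2]; print('caddy',r,r.mean(0),np.linalg.norm(np.diff(r,axis=0),axis=1), np.degrees(np.arctan2(*(r[0]-r[3])[::-1])),np.degrees(np.arctan2(*(r[1]-r[2])[::-1])))
print('ridge54',cast(c2,[(384.2,179.7),(388.3,204.7)],.054), cast(c1,[(148.75,218.75),(159.25,244.5)],.054))
q=lambda x,y:((x-400)/5+165,y/5+50)
rep(c2,[q(470,92),q(600,273)],[q(430,170),q(545,338)],[q(625,40),q(730,215)])
q=lambda x,y:(x/4+175,(y-395)/4+180)
print('foot top',cast(c2,[q(51,541)],.055),'disc top',cast(c2,[q(107,493)],.008))
E
```

```text
farL [0.4742 0.0018 0.0326]
farApex [ 0.4825 -0.0201  0.0575]
farR [ 0.4871 -0.0366  0.0295]
nearApex [ 0.4471 -0.0286  0.0557]
nearL [ 0.4404 -0.0085  0.0349]
plate [[ 0.4836  0.0144]
 [ 0.5003 -0.044 ]
 [ 0.4426 -0.0609]
 [ 0.4262 -0.0025]] [ 0.4632 -0.0233  0.008 ]
caddy [[ 0.5995  0.094 ]
 [ 0.6411 -0.0475]
 [ 0.4335 -0.1086]
 [ 0.3917  0.034 ]] [ 0.5165 -0.007 ] [0.1475 0.2165 0.1485] 16.095399776581264 16.38285900407958
ridge54 [[ 0.4803 -0.0213  0.054 ]
 [ 0.4468 -0.029   0.054 ]] [[ 0.4825 -0.018   0.054 ]
 [ 0.446  -0.0277  0.054 ]]
feet width [0.0636 0.0623] len 0.04984854759524603 0.04868591889825156 mid [0.591  0.2185]
 feet centre [0.591  0.2185] yaw 29.67192553388923
  large L 0.04819922463426613 ctr [0.5908 0.2135] yaw 32.752640457545276
  medium L 0.049188951324848934 ctr [0.5912 0.2167] yaw 32.75264045754531
  small L 0.050165989211706515 ctr [0.5917 0.2198] yaw 32.752640457545255
foot top [[0.4298 0.2351 0.055 ]] disc top [[0.4309 0.2341 0.008 ]]
```

```bash
python3 - <<'E'
from h import *
s=env.observe(); print(s['joint_positions'].round(3),s['tcp_rot'])
for p in (-85.9,94.1): go(.435,-.215,.13,np.radians(p))
E
```

```text
[ 0.317  0.018 -0.531  1.74   0.01   1.386 -1.784] [ 3.14100584e+00  3.16113846e-03 -4.73481087e-05]
t 2.98 psi 0.0020 shift [-0.0547  0.2747  0.1704] turn 1.5013
t 2.98 psi 0.0020 shift [-0.0547  0.2747  0.1704] turn 1.5013
```

Request:
servo_tool:
  series:
    - [-0.009,0.046,0.0,0]
    - [-0.009,0.046,0,0]
    - [-0.009,0.046,0,0]
    - [-0.009,0.046,0,0]
    - [-0.009,0.046,0,0]
    - [-0.009,0.046,0,0]
    - [0,0,0.017,-0.164]
    - [0,0,0.017,-0.164]
    - [0,0,0.017,-0.164]
    - [0,0,0.017,-0.164]
    - [0,0,0.017,-0.164]
    - [0,0,0.017,-0.164]
    - [0,0,0.017,-0.164]
    - [0,0,0.017,-0.164]
    - [0,0,0.017,-0.164]
    - [0,0,0.017,-0.164]
    - [0,0,0,0]
    - [0,0,0,0]
  jaw: 0.8
  squeeze: 40

```text
clock: 5.22
ee_pos: [0.4363, -0.2153, 0.1309]
tcp_rot: [2.143, 2.296, 0.0]
wrist_force: [0.4, -0.2, 0.3]
finger_gap: 0.0683
grip_force: 0.0
```

```bash
python3 - <<'E'
from h import *
s=env.observe(); print(s['ee_pos'],s['joint_positions'].round(3),s['finger_gap'])
go(.435,-.215,.05,np.radians(94.1)); cap('wrist','w3.png')
E
```

```text
[ 0.4362546  -0.21529684  0.13088199] [ 0.624  0.124 -0.273  1.989  0.039  1.032  0.402] 0.06829200242256622
t 5.22 psi 1.6397 shift [ 0.0004 -0.0013  0.0809] turn -0.0027
```

View pics/w3.png

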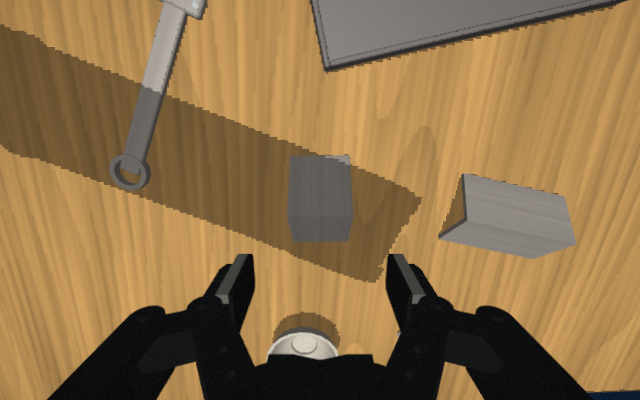

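Request:
servo_tool:
  series:
    - [0,-0.001,0.03,0]
    - [0,0,0.03,0]
    - [0,0,0.021,0]
    - [0,0,0,0]

```text
clock: 5.78
ee_pos: [0.4346, -0.2143, 0.0487]
tcp_rot: [-2.139, -2.299, 0.001]
wrist_force: [0.2, -0.5, 0.0]
finger_gap: 0.0682
grip_force: 0.0
```

Request:
servo_tool:
  series:
    - [0,0,0,0]
    - [0,0,0,0]
    - [0,0,0,0]
    - [0,0,0,0]
    - [0,0,0,0]
  jaw: 0
  squeeze: 40

```text
clock: 6.4
ee_pos: [0.4363, -0.2149, 0.0508]
tcp_rot: [2.137, 2.3, 0.001]
wrist_force: [-1.3, 0.5, 7.8]
finger_gap: 0.0484
grip_force: 40.9
```

Request:
servo_tool:
  series:
    - [0,0,-0.02,0]
    - [0,0,-0.03,0]
    - [0,0,-0.04,0]
    - [0,0,-0.03,0]
    - [0,0,0,0]
    - [0,0,0,0]

```text
clock: 7.15
ee_pos: [0.4348, -0.2143, 0.1687]
tcp_rot: [-2.138, -2.301, 0.0]
wrist_force: [0.3, -0.0, -1.3]
finger_gap: 0.0483
grip_force: 42.3
```

```bash
python3 - <<'E'
from h import *
cap('wrist','w4.png'); go(.4636,-.0235,.16,np.radians(106.2))
E
```

```text
t 7.20 psi 1.6446 shift [0.188  0.043  0.0084] turn -0.2089
```

View pics/w4.png

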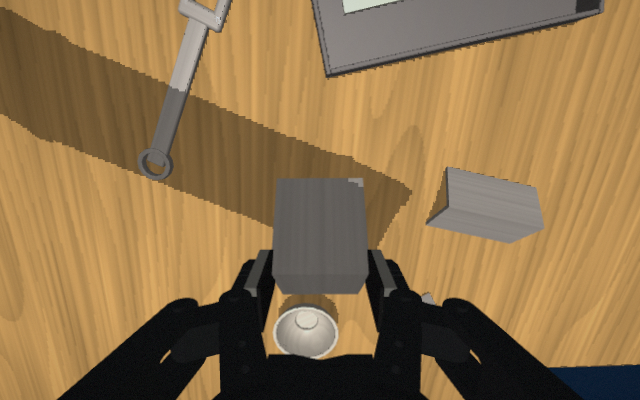

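```bash
python3 - <<'E'
from h import *
s=env.observe(); c=cap('wrist'); im=c['image']
R=Ro.from_rotvec(s['tcp_rot']).as_matrix()
z=s['ee_pos'][2]-.0508
P=cast(c,[(277,180),(362,180),(275,292),(366,292)],z); print('feet tool',((P-s['ee_pos'])@R).round(4))
print(s['ee_pos'], s['clock'])
g=cv2.cvtColor(im,cv2.COLOR_RGB2GRAY); print('col320',g[170:300:2,320],'\ncol',g[170:300:2,300])
E
```

```text
feet tool [[ 0.0385 -0.0254  0.0509]
 [ 0.0386  0.0252  0.0508]
 [-0.0394 -0.0303  0.0508]
 [-0.0394  0.0314  0.0507]]
[ 0.43459454 -0.21421447  0.16828849] 7.2
col320 [93 93 93 92 93 92 92 93 92 93 93 92 94 93 93 91 92 93 92 93 92 93 92 92
 93 92 92 93 92 92 93 91 89 93 91 93 91 91 91 92 91 93 92 91 93 93 94 92
 94 94 93 91 89 87 87 87 86 88 86 87 86 86 89 89 87] 
col [94 95 94 94 96 97 95 96 95 97 98 97 96 93 97 96 97 97 96 95 97 97 96 98
 97 98 97 96 97 96 97 97 98 96 96 96 98 95 98 97 97 96 98 97 96 96 98 97
 95 97 98 98 94 90 90 90 88 90 89 88 88 87 88 88 90]
```

Request:
servo_tool:
  series:
    - [0.031,0.007,0.001,-0.035]
    - [0.031,0.007,0.001,-0.035]
    - [0.031,0.007,0.001,-0.035]
    - [0.031,0.007,0.001,-0.035]
    - [0.031,0.007,0.001,-0.035]
    - [0.031,0.007,0.001,-0.034]
    - [0,0,0,0]
    - [0,0,0,0]

```text
clock: 8.25
ee_pos: [0.4468, -0.0243, 0.1633]
tcp_rot: [1.885, 2.513, -0.0]
wrist_force: [1.0, 0.1, -2.0]
finger_gap: 0.0482
grip_force: 42.3
```

```bash
python3 - <<'E'
from h import *
s=env.observe(); print(s['ee_pos'],s['joint_vel'].round(3)); go(.4636,-.0235,.070,np.radians(106.2))
cap('wrist','w5.png'); cap('side','s5.png')
E
```

```text
[ 0.44681746 -0.02426063  0.16331263] [ 0.015  0.003  0.014 -0.002 -0.     0.001  0.003]
t 8.25 psi 1.8543 shift [-0.0039  0.0163  0.0933] turn 0.0007
```

View pics/w5.png

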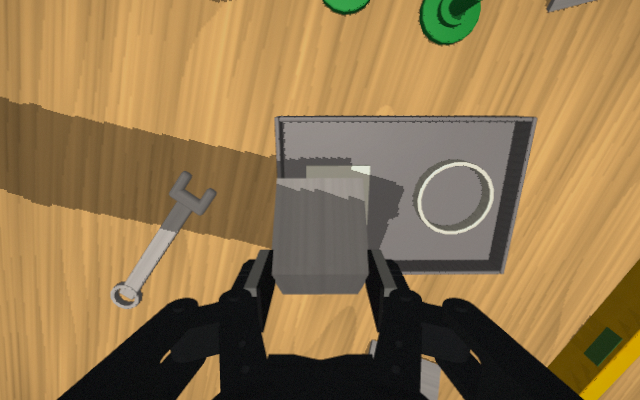

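```bash
python3 - <<'E'
from h import *
np.set_printoptions(precision=4,suppress=True)
s=env.observe(); c=cap('wrist')
r=cast(c,[(276,117.5),(537,117.5),(503,272.5)],.028)[:,:2]; print(r,np.linalg.norm(np.diff(r,axis=0),axis=1),'ctr',(r[0]+r[2])/2)
d=r[1]-r[0]; a=np.arctan2(d[1],d[0]); print('yaw',np.degrees(a), 'saddle',(r[0]+r[2])/2-.055*d/np.linalg.norm(d))
im=cv2.cvtColor(c['image'],cv2.COLOR_RGB2HSV); m=((im[:,:,2]>190)&(im[:,:,1]<40)).astype(np.uint8); m[:,:405]=0;m[:150]=0;m[245:]=0
p=np.argwhere(m)[:,::-1].astype(np.float32); (x,y),_,_=cv2.fitEllipse(cv2.convexHull(p)); print('cup',x,y,cast(c,[(x,y)],.019))
E
```

```text
[[ 0.3922  0.0334]
 [ 0.6019  0.0946]
 [ 0.6429 -0.0476]] [0.2184 0.148 ] ctr [ 0.5175 -0.0071]
yaw 16.27824176239452 saddle [ 0.4647 -0.0225]
cup 455.6904602050781 196.85679626464844 [[0.5697 0.0101 0.019 ]]
```

Request:
servo_tool:
  series:
    - [-0.0035,0.017,0.02,0]
    - [0,0,0.03,0]
    - [0,0,0.025,0]
    - [0,0,0,0]
    - [0,0,0,0]

```text
clock: 9.02
ee_pos: [0.4647, -0.0233, 0.0892]
tcp_rot: [1.886, 2.511, 0.001]
wrist_force: [0.8, 0.4, -1.1]
finger_gap: 0.0484
grip_force: 42.3
```

```bash
python3 - <<'E'
from h import *
for i in range(3): go(.4642,-.0228,.069,np.radians(106.2)); cap('side','s6.png')
s=env.observe(); print(s['wrist_force'])
E
```

```text
t 9.03 psi 1.8531 shift [ 0.0007 -0.0004  0.0202] turn -0.0004
t 9.07 psi 1.8532 shift [ 0.0007 -0.0006  0.0205] turn -0.0003
t 9.12 psi 1.8533 shift [ 0.0007 -0.0007  0.0205] turn -0.0002
[-0.28754867  1.00193813 -1.85442284]
```

Within a millimetre; lower gently.

Request:
servo_tool:
  series:
    - [0.0005,-0.0005,0.008,0]
    - [0,0,0.006,0]
    - [0,0,0.003,0]
    - [0,0,0.002,0]
    - [0,0,0,0]
    - [0,0,0,0]

```text
clock: 9.93
ee_pos: [0.4636, -0.0227, 0.0694]
tcp_rot: [1.886, 2.513, 0.0]
wrist_force: [-0.6, 0.2, -2.2]
finger_gap: 0.0481
grip_force: 42.3
```

```bash
python3 - <<'E'
from h import *
go(.4642,-.0228,.069,np.radians(106.2)); c=cap('side'); cv2.imwrite('pics/s7.png',cv2.resize(c['image'][130:250,220:380,::-1],None,fx=5,fy=5,interpolation=cv2.INTER_CUBIC))
E
```

```text
t 9.93 psi 1.8538 shift [-0.0003  0.0006  0.0004] turn 0.0003
```

View pics/s7.png

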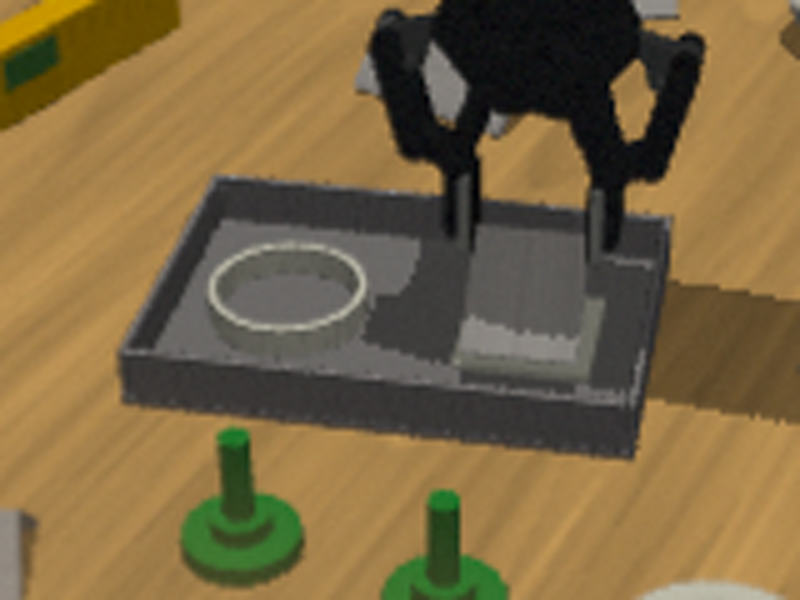

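Request:
servo_tool:
  series:
    - [0,0,0.001,0]
    - [0,0,0,0]
    - [0,0,0,0]

```text
clock: 10.35
ee_pos: [0.464, -0.023, 0.0687]
tcp_rot: [1.886, 2.511, 0.001]
wrist_force: [0.5, -3.1, 2.2]
finger_gap: 0.0484
grip_force: 42.7
```

Request:
servo_tool:
  series:
    - [0,0,0,0]
    - [0,0,0,0]
    - [0,0,0,0]
    - [0,0,0,0]
  jaw: 0.75

```text
clock: 10.85
ee_pos: [0.4635, -0.0226, 0.0683]
tcp_rot: [-1.886, -2.512, -0.0]
wrist_force: [-1.1, -0.6, 0.2]
finger_gap: 0.0641
grip_force: 0.0
```

Request:
servo_tool:
  series:
    - [0,0,-0.02,0]
    - [0,0,-0.03,0]
    - [0,0,-0.03,0]
    - [0,0,-0.03,0]
    - [0,0,0,0]
    - [0,0,0,0]

```text
clock: 11.6
ee_pos: [0.4632, -0.0227, 0.1778]
tcp_rot: [-1.886, -2.512, 0.001]
wrist_force: [-0.4, -0.3, 0.3]
finger_gap: 0.064
grip_force: 0.0
```

```bash
python3 - <<'E'
from h import *
go(.591,.2175,.20,np.radians(121))
c=cap('side'); c2=cap('wrist'); o=np.zeros((600,800,3),np.uint8)
o[:300,:400]=cv2.resize(c['image'][130:250,220:380,::-1],(400,300)); o[:400,400:]=c2['image'][:,120:520,::-1]
cv2.imwrite('pics/s8.png',o)
E
```

```text
t 11.60 psi 1.8538 shift [ 0.195   0.1898 -0.0222] turn -0.2581
```

View pics/s8.png

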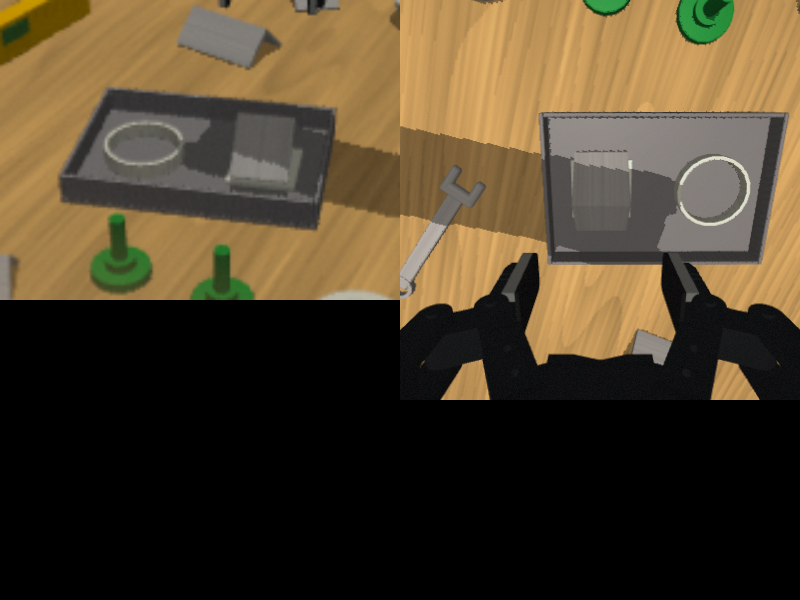

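Request:
servo_tool:
  series:
    - [0.0325,0.0316,-0.004,0]
    - [0.0325,0.0316,-0.004,0]
    - [0.0325,0.0316,-0.004,0]
    - [0.0325,0.0316,-0.004,0]
    - [0.0325,0.0316,-0.004,0]
    - [0.0325,0.0316,-0.003,0]
    - [0,0,0,-0.129]
    - [0,0,0,-0.129]
    - [0,0,0,0]
    - [0,0,0,0]

```text
clock: 12.95
ee_pos: [0.5909, 0.2172, 0.2007]
tcp_rot: [-1.551, -2.731, 0.001]
wrist_force: [-0.2, -0.2, -0.3]
finger_gap: 0.0644
grip_force: 0.0
```

```bash
cat > find.py <<'E'
from ang import *
def outline(c,approx,h):
    """grey blob nearest world approx: hull polygon corners + min-area rect"""
    im=cv2.cvtColor(c['image'],cv2.COLOR_RGB2HSV); m=((im[:,:,1]<45)&(im[:,:,2]>60)).astype(np.uint8)
    n,l,st,ce=cv2.connectedComponentsWithStats(m); u=proj(c,[[*approx,h]])[0]
    ok=[i for i in range(1,n) if st[i,4]>300]; i=min(ok,key=lambda i:np.hypot(*(ce[i]-u)))
    k=(l==i).astype(np.uint8); ct=max(cv2.findContours(k,0,1)[0],key=cv2.contourArea)
    hull=cv2.convexHull(ct); pg=cv2.approxPolyDP(hull,3,True)[:,0]
    print('blob',st[i],'exp',u.round(0),'poly',pg.tolist()); return pg
E
python3 - <<'E'
from find import *
s=env.observe(); print(s['ee_pos'],s['joint_vel'].round(3),s['finger_gap'])
go(.591,.2175,.055,np.radians(121)); c=cap('wrist','w9.png'); pg=outline(c,(.591,.2175),.02)
print(cast(c,pg,0)[:,:2]); print(cast(c,pg,.0346)[:,:2])
E
```

```text
[0.5909 0.2172 0.2007] [ 0.    -0.006  0.    -0.    -0.001 -0.     0.008] 0.06442301614501662
t 12.95 psi 2.1088 shift [0.0002 0.0003 0.1457] turn -0.0031
blob [ 296  153   49   57 2565] exp [320. 186.] poly [[298, 154], [343, 154], [341, 208], [299, 208]]
[[0.5551 0.2316]
 [0.5969 0.2566]
 [0.628  0.2031]
 [0.5866 0.1783]]
[[0.5545 0.2375]
 [0.5919 0.2599]
 [0.6196 0.212 ]
 [0.5826 0.19  ]]
```

Request:
servo_tool:
  series:
    - [0.0,0.001,0.05,0]
    - [0,0,0.05,0]
    - [0,0,0.04,0]
    - [0,0,0.013,0]
    - [0,0,0,0]
    - [0,0,0,0]

```text
clock: 13.75
ee_pos: [0.5931, 0.2186, 0.0503]
tcp_rot: [1.547, 2.732, 0.003]
wrist_force: [0.5, 0.3, 0.1]
finger_gap: 0.0638
grip_force: 0.0
```

Request:
servo_tool:
  series:
    - [0,0,0,0]
    - [0,0,0,0]
    - [0,0,0,0]
    - [0,0,0,0]
    - [0,0,0,0]
  jaw: 0
  squeeze: 40

```text
clock: 14.38
ee_pos: [0.5932, 0.2185, 0.0506]
tcp_rot: [1.546, 2.732, 0.003]
wrist_force: [-1.1, -0.6, 9.8]
finger_gap: 0.0453
grip_force: 39.5
```

```bash
python3 - <<'E'
from h import *
s=env.observe(); print(s['ee_pos']); go(.4638,-.0228,.17,np.radians(106.2)) 
E
```

```text
[0.59317263 0.21847084 0.05060215]
t 14.38 psi 2.1116 shift [-0.1404 -0.2348 -0.12  ] turn 0.2580
```

Request:
servo_tool:
  series:
    - [0,0,0,0]
    - [0,0,0,0]
    - [0,0,0,0]
  jaw: 0.75

```text
clock: 14.75
ee_pos: [0.592, 0.2179, 0.0483]
tcp_rot: [-1.547, -2.734, 0.0]
wrist_force: [-0.0, 0.6, 0.9]
finger_gap: 0.0638
grip_force: 0.0
```

Request:
servo_tool:
  series:
    - [0,0,0.005,0]
    - [0,0,0,0]
    - [0,0,0,0]

```text
clock: 15.12
ee_pos: [0.5919, 0.218, 0.0432]
tcp_rot: [-1.547, -2.734, 0.0]
wrist_force: [-1.1, 0.1, -0.6]
finger_gap: 0.0642
grip_force: 0.0
```

```bash
python3 - <<'E'
from find import *
s=env.observe(); print(s['ee_pos'],s['finger_gap']); c=cap('wrist','w10.png')
R=Ro.from_rotvec(s['tcp_rot']).as_matrix()
pg=outline(c,(.5917,.2174),.0)
P=cast(c,pg,0); print(((P-s['ee_pos'])@R).round(4))
E
```

```text
[0.5919 0.218  0.0432] 0.06423788990462981
blob [ 273  196   99   96 8819] exp [319. 245.] poly [[366, 197], [371, 277], [363, 288], [282, 290], [273, 274], [280, 196]]
[[ 0.0302  0.0271  0.0432]
 [-0.0231  0.0329  0.0432]
 [-0.0312  0.0282  0.0432]
 [-0.0327 -0.0242  0.0432]
 [-0.0209 -0.0294  0.0432]
 [ 0.0308 -0.0228  0.0432]]
```

Request:
servo_tool:
  series:
    - [0,0,0,0]
    - [0,0,0,0]
    - [0,0,0,0]
    - [0,0,0,0]
    - [0,0,0,0]
  jaw: 0
  squeeze: 40

```text
clock: 15.8
ee_pos: [0.5921, 0.218, 0.0437]
tcp_rot: [1.547, 2.734, 0.0]
wrist_force: [-1.6, -1.1, 5.2]
finger_gap: 0.0484
grip_force: 40.9
```

Request:
servo_tool:
  series:
    - [0,0,-0.02,0]
    - [0,0,-0.05,0]
    - [0,0,-0.05,0]
    - [-0.02,-0.0336,0,0]
    - [-0.02,-0.0336,0,0]
    - [-0.02,-0.0336,0,0]
    - [-0.02,-0.0336,0,0]
    - [-0.02,-0.0336,0,0]
    - [-0.02,-0.0336,0,0]
    - [-0.02,-0.0336,0,0]
    - [0,0,0,0.129]
    - [0,0,0,0.129]
    - [0,0,0,0]
    - [0,0,0,0]

```text
clock: 17.55
ee_pos: [0.4626, -0.023, 0.1637]
tcp_rot: [1.882, 2.515, 0.0]
wrist_force: [0.5, 0.3, -1.6]
finger_gap: 0.0488
grip_force: 42.0
```

```bash
python3 - <<'E'
from h import *
cap('wrist','w11.png'); s=env.observe(); print(s['ee_pos']); go(.4638,-.0228,.095,np.radians(106.2))
E
```

```text
[ 0.46255225 -0.02296367  0.16363518]
t 17.60 psi 1.8566 shift [-0.0002  0.0012  0.0686] turn 0.0030
```

Request:
servo_tool:
  series:
    - [0.0005,0.001,0.04,0.003]
    - [0,0,0.028,0]
    - [0,0,0,0]
    - [0,0,0,0]
    - [0,0,0,0]
    - [0,0,0,0]

```text
clock: 18.35
ee_pos: [0.4639, -0.0225, 0.0962]
tcp_rot: [1.889, 2.509, 0.001]
wrist_force: [-0.1, -0.1, -1.6]
finger_gap: 0.0479
grip_force: 42.0
```

```bash
python3 - <<'E'
from h import *
for i in range(3): go(.4638,-.0228,.0765,np.radians(106.2)); c=cap('side')
s=env.observe(); print(s['wrist_force'])
E
```

```text
t 18.35 psi 1.8508 shift [-0.0003 -0.0002  0.0197] turn -0.0028
t 18.40 psi 1.8507 shift [-0.0003 -0.0001  0.0195] turn -0.0028
t 18.45 psi 1.8508 shift [-0.0004  0.0001  0.0193] turn -0.0028
[-0.35029047 -0.03367683 -1.69481264]
```

Request:
servo_tool:
  series:
    - [0,0,0.009,-0.003]
    - [0,0,0.006,0]
    - [0,0,0.003,0]
    - [0,0,0.0015,0]
    - [0,0,0,0]
    - [0,0,0,0]

```text
clock: 19.25
ee_pos: [0.4635, -0.0224, 0.076]
tcp_rot: [1.886, 2.512, 0.0]
wrist_force: [0.1, -0.0, 2.5]
finger_gap: 0.0485
grip_force: 44.8
```

Request:
servo_tool:
  series:
    - [0,0,0.001,0]
    - [0,0,0,0]
    - [0,0,0,0]

```text
clock: 19.62
ee_pos: [0.4635, -0.0225, 0.0752]
tcp_rot: [1.886, 2.512, 0.0]
wrist_force: [-1.5, -0.3, 7.0]
finger_gap: 0.0483
grip_force: 46.2
```

Request:
servo_tool:
  series:
    - [0,0,0,0]
    - [0,0,0,0]
    - [0,0,0,0]
    - [0,0,0,0]
  jaw: 0.75

```text
clock: 20.12
ee_pos: [0.4632, -0.0224, 0.0747]
tcp_rot: [-1.886, -2.512, 0.0]
wrist_force: [-0.7, -0.1, -0.4]
finger_gap: 0.0638
grip_force: 0.0
```

Request:
servo_tool:
  series:
    - [0,0,-0.02,0]
    - [0,0,-0.04,0]
    - [0,0,-0.04,0]
    - [0,0,0,0]
    - [0,0,0,0]

```text
clock: 20.75
ee_pos: [0.463, -0.0225, 0.1743]
tcp_rot: [-1.886, -2.512, 0.001]
wrist_force: [-1.0, -0.2, -0.4]
finger_gap: 0.0644
grip_force: 0.0
```

```bash
python3 - <<'E'
from h import *
s=env.observe();print(s['ee_pos'])
go(.558,-.3605,.18,np.radians(124))
c=cap('side'); c2=cap('wrist','w12.png'); c3=cap('scene'); 
f=lambda c,x,y,w,h,W,H: cv2.resize(c['image'][y:y+h,x:x+w,::-1],(W,H),interpolation=cv2.INTER_CUBIC)
o=np.zeros((600,800,3),np.uint8); o[:300,:400]=f(c,260,145,112,84,400,300); o[:300,400:]=f(c2,260,130,120,90,400,300); o[300:,:400]=f(c3,270,180,120,90,400,300)
cv2.imwrite('pics/s12.png',cv2.convertScaleAbs(o,alpha=1.5))
E
```

```text
[ 0.46299645 -0.022503    0.17432195]
t 20.75 psi 1.8536 shift [-0.3511 -0.0031 -0.0057] turn -0.3106
```

View pics/s12.png

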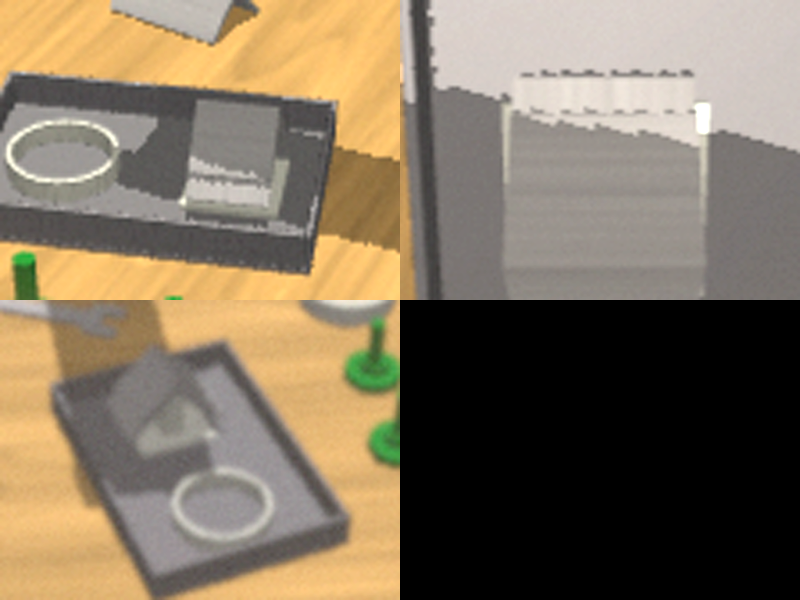

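Request:
servo_tool:
  series:
    - [-0.044,0,-0.001,0]
    - [-0.044,-0.001,-0.001,0]
    - [-0.044,0,-0.001,0]
    - [-0.044,-0.001,-0.001,0]
    - [-0.044,0,-0.001,0]
    - [-0.044,-0.001,0,0]
    - [-0.044,0,0,0]
    - [-0.043,0,0,0]
    - [0,0,0,-0.155]
    - [0,0,0,-0.155]
    - [0,0,0,0]
    - [0,0,0,0]

```text
clock: 22.4
ee_pos: [0.5582, -0.3601, 0.1792]
tcp_rot: [-1.48, -2.77, -0.0]
wrist_force: [-0.1, -0.2, 0.8]
finger_gap: 0.064
grip_force: 0.0
```

```bash
python3 - <<'E'
from find import *
s=env.observe(); print(s['ee_pos'])
c=cap('wrist','w13.png'); pg=outline(c,(.558,-.3605),.01)
P=cast(c,pg,0); print(P[:,:2],P.mean(0)); go(.558,-.3605,.0355,np.radians(124))
E
```

```text
[ 0.5582 -0.3601  0.1792]
blob [ 296  164   51   45 2160] exp [319. 189.] poly [[297, 166], [345, 165], [344, 208], [299, 207]]
[[ 0.5269 -0.3547]
 [ 0.5672 -0.3265]
 [ 0.5932 -0.3651]
 [ 0.5525 -0.391 ]] [ 0.5599 -0.3593  0.    ]
t 22.45 psi 2.1612 shift [-0.0003 -0.0004  0.1439] turn -0.0030
```

Request:
servo_tool:
  series:
    - [0,0.001,0.05,-0.003]
    - [0,0,0.05,0]
    - [0,0,0.033,0]
    - [0,0,0.01,0]
    - [0,0,0,0]
    - [0,0,0,0]
    - [0,0,0,0]

```text
clock: 23.32
ee_pos: [0.56, -0.3602, 0.0384]
tcp_rot: [1.471, 2.774, -0.0]
wrist_force: [-0.4, -0.3, 0.4]
finger_gap: 0.064
grip_force: 0.0
```

```bash
python3 - <<'E'
from find import *
s=env.observe(); print(s['ee_pos']); c=cap('wrist'); go(.558,-.3605,.036)
s=env.observe(); print(s['ee_pos'])
R=Ro.from_rotvec(s['tcp_rot']).as_matrix(); pg=outline(c,(.559,-.36),0); P=cast(c,pg,0); print(((P-s['ee_pos'])@R).round(4))
E
```

```text
[ 0.56   -0.3602  0.0384]
t 23.38 psi 2.1665 shift [ 0.0007 -0.0018  0.0021] turn -0.0000
[ 0.5599 -0.3601  0.0381]
blob [ 271  209   98   74 6841] exp [318. 246.] poly [[364, 210], [368, 269], [360, 282], [277, 279], [271, 268], [276, 209]]
[[ 0.0237  0.0257  0.0381]
 [-0.0147  0.0299  0.0382]
 [-0.0239  0.0254  0.0382]
 [-0.0217 -0.0262  0.0381]
 [-0.014  -0.0295  0.0381]
 [ 0.0243 -0.0246  0.0381]]
```

Well centred (feet −23…+24 mm). Lower 2 mm and grip.

Request:
servo_tool:
  series:
    - [0.0005,0,0.002,0]
    - [0,0,0,0]

```text
clock: 23.62
ee_pos: [0.5588, -0.3593, 0.0347]
tcp_rot: [-1.471, -2.775, 0.0]
wrist_force: [0.8, -0.6, 0.8]
finger_gap: 0.0639
grip_force: 0.0
```

Request:
servo_tool:
  series:
    - [0,0,0,0]
    - [0,0,0,0]
    - [0,0,0,0]
    - [0,0,0,0]
    - [0,0,0,0]
  jaw: 0
  squeeze: 40

```text
clock: 24.25
ee_pos: [0.559, -0.3594, 0.0351]
tcp_rot: [1.471, 2.776, -0.0]
wrist_force: [-2.3, -0.2, 4.9]
finger_gap: 0.0487
grip_force: 41.0
```

```bash
python3 - <<'E'
from h import *
s=env.observe(); print(s['ee_pos']); go(.4638,-.0226,.16,np.radians(106.2))
E
```

```text
[ 0.55900464 -0.35941701  0.0350718 ]
t 24.25 psi 2.1667 shift [ 0.3322  0.1102 -0.125 ] turn 0.3131
```

Request:
servo_tool:
  series:
    - [0,0,-0.025,0]
    - [0,0,-0.05,0]
    - [0,0,-0.05,0]
    - [0.0415,0.0138,0,0]
    - [0.0415,0.0138,0,0]
    - [0.0415,0.0138,0,0]
    - [0.0415,0.0138,0,0]
    - [0.0415,0.0138,0,0]
    - [0.0415,0.0138,0,0]
    - [0.0415,0.0138,0,0]
    - [0.0415,0.0138,0,0]
    - [0,0,0,0.156]
    - [0,0,0,0.157]
    - [0,0,0,0]
    - [0,0,0,0]
    - [0,0,0,0]

```text
clock: 26.25
ee_pos: [0.464, -0.0226, 0.1597]
tcp_rot: [-1.884, -2.514, -0.0]
wrist_force: [0.4, 0.2, -0.2]
finger_gap: 0.0482
grip_force: 41.8
```

```bash
python3 - <<'E'
from h import *
s=env.observe(); print(s['ee_pos']); go(.4636,-.0226,.10,np.radians(106.2))
E
```

```text
[ 0.46396942 -0.02264601  0.1597369 ]
t 26.25 psi 1.8556 shift [ 0.0001 -0.0003  0.0597] turn 0.0021
```

Request:
servo_tool:
  series:
    - [0,0,0.04,0.002]
    - [0,0,0.02,0]
    - [0,0,0,0]
    - [0,0,0,0]
    - [0,0,0,0]
    - [0,0,0,0]

```text
clock: 27.0
ee_pos: [0.4644, -0.0226, 0.1005]
tcp_rot: [1.888, 2.51, 0.001]
wrist_force: [0.0, 0.4, -0.4]
finger_gap: 0.048
grip_force: 41.8
```

```bash
python3 - <<'E'
from h import *
for i in range(3): go(.4636,-.0226,.081,np.radians(106.2)); c=cap('side')
E
```

```text
t 27.00 psi 1.8518 shift [ 0.0003 -0.0008  0.0195] turn -0.0017
t 27.05 psi 1.8518 shift [ 0.0003 -0.0007  0.0194] turn -0.0018
t 27.10 psi 1.8518 shift [ 0.0002 -0.0006  0.0192] turn -0.0018
```

Request:
servo_tool:
  series:
    - [0,-0.0005,0.009,-0.002]
    - [0,0,0.006,0]
    - [0,0,0.003,0]
    - [0,0,0.0015,0]
    - [0,0,0,0]
    - [0,0,0,0]

```text
clock: 27.9
ee_pos: [0.4635, -0.0227, 0.0805]
tcp_rot: [-1.886, -2.512, 0.0]
wrist_force: [-1.6, 0.1, 4.0]
finger_gap: 0.0483
grip_force: 45.7
```

Request:
servo_tool:
  series:
    - [0,0,0.001,0]
    - [0,0,0,0]
    - [0,0,0,0]

```text
clock: 28.28
ee_pos: [0.4636, -0.0228, 0.0799]
tcp_rot: [1.886, 2.512, -0.001]
wrist_force: [-3.7, 0.1, 9.7]
finger_gap: 0.0484
grip_force: 47.1
```

Request:
servo_tool:
  series:
    - [0,0,0,0]
    - [0,0,0,0]
    - [0,0,0,0]
    - [0,0,0,0]
  jaw: 0.75

```text
clock: 28.78
ee_pos: [0.4635, -0.0227, 0.0792]
tcp_rot: [-1.886, -2.512, -0.0]
wrist_force: [-0.1, -0.2, -0.3]
finger_gap: 0.0638
grip_force: 0.0
```

Request:
servo_tool:
  series:
    - [0,0,-0.02,0]
    - [0,0,-0.04,0]
    - [0,0,-0.04,0]
    - [0,0,0,0]
    - [0,0,0,0]

```text
clock: 29.4
ee_pos: [0.4632, -0.0228, 0.1788]
tcp_rot: [-1.886, -2.512, 0.001]
wrist_force: [0.6, -0.1, -0.6]
finger_gap: 0.0644
grip_force: 0.0
```

```bash
python3 - <<'E'
from h import *
s=env.observe();print(s['ee_pos'])
go(.430,.2345,.18,np.radians(140))
c=cap('side'); c2=cap('wrist','w14.png'); c3=cap('scene'); 
f=lambda c,x,y,w,h,W,H: cv2.resize(c['image'][y:y+h,x:x+w,::-1],(W,H),interpolation=cv2.INTER_CUBIC)
o=np.zeros((600,800,3),np.uint8); o[:300,:400]=f(c,260,145,112,84,400,300); o[:300,400:]=f(c2,260,130,120,90,400,300); o[300:,:400]=f(c3,270,180,120,90,400,300)
cv2.imwrite('pics/s14.png',cv2.convertScaleAbs(o,alpha=1.5))
E
```

```text
[ 0.46320296 -0.0228338   0.17882225]
t 29.40 psi 1.8536 shift [ 0.2564  0.0399 -0.0012] turn -0.5899
```

View pics/s14.png

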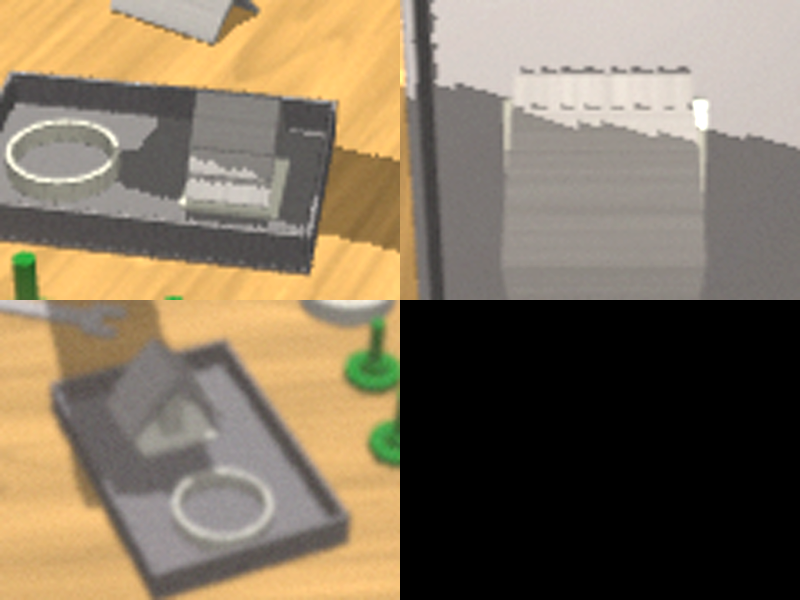

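Request:
servo_tool:
  series:
    - [0.0427,0.0067,0,0]
    - [0.0427,0.0067,0,0]
    - [0.0427,0.0067,0,0]
    - [0.0427,0.0067,0,0]
    - [0.0427,0.0067,0,0]
    - [0.0427,0.0067,0,0]
    - [0,0,0,-0.148]
    - [0,0,0,-0.148]
    - [0,0,0,-0.148]
    - [0,0,0,-0.147]
    - [0,0,0,0]
    - [0,0,0,0]
    - [0,0,0,0]
  jaw: 0.5

```text
clock: 31.18
ee_pos: [0.4305, 0.2345, 0.1792]
tcp_rot: [-1.075, -2.952, 0.0]
wrist_force: [-0.2, 0.4, -0.9]
finger_gap: 0.043
grip_force: 0.0
```

```bash
python3 - <<'E'
from find import *
s=env.observe(); print(s['ee_pos'],s['finger_gap'],s['joint_positions'].round(2)); c=cap('wrist','w15.png')
u=proj(c,[[.43,.2345,.01],[.43,.2345,.055]]); print('exp',u)
im=cv2.cvtColor(c['image'],cv2.COLOR_RGB2HSV); x0,y0=(u[0]-55).astype(int); w=im[y0:y0+110,x0:x0+110]
m=(w[:,:,2]<50).astype(np.uint8); n,l,st,ce=cv2.connectedComponentsWithStats(m)
for i in range(1,n):
    if st[i,4]>150: print('dark',st[i]+[x0,y0,0,0,0],ce[i]+[x0,y0])
i=1+np.argmin([np.hypot(*(ce[k]-55)) if st[k,4]>150 else 1e9 for k in range(1,n)])
ct=max(cv2.findContours((l==i).astype(np.uint8),0,1)[0],key=cv2.contourArea); e=cv2.fitEllipse(cv2.convexHull(ct)); p=np.array(e[0])+[x0,y0]; print('ell',p,e[1],cast(c,[p],.008))
m=((w[:,:,1]<45)&(w[:,:,2]>60)).astype(np.uint8); n,l,st,ce=cv2.connectedComponentsWithStats(m)
for k in range(1,n):
    if st[k,4]>15: q=ce[k]+[x0,y0]; print('grey',st[k],q,'z18',cast(c,[q],.018),'z55',cast(c,[q],.055))
E
```

```text
[0.4305 0.2345 0.1792] 0.0429625991650881 [ 0.28  0.15 -0.92  1.9   0.13  1.15  0.18]
exp [[319.0472 188.6624]
 [318.953  202.4143]]
dark [ 298  165   46   45 1045] [320.4306 184.1837]
ell [320.3632 187.23  ] (45.299991607666016, 45.70096206665039) [[0.4301 0.2361 0.008 ]]
grey [ 44  45  25  32 571] [320.3327 192.5306] z18 [[0.4322 0.2344 0.018 ]] z55 [[0.4239 0.2412 0.055 ]]
```

Request:
servo_tool:
  series:
    - [0.001,0.0005,0.04,0]
    - [0,0,0.04,0]
    - [0,0,0.04,0]
    - [0,0,0.014,0]
    - [0,0,0,0]
    - [0,0,0,0]
    - [0,0,0,0]

```text
clock: 32.1
ee_pos: [0.431, 0.2359, 0.0466]
tcp_rot: [1.072, 2.951, 0.002]
wrist_force: [0.8, -0.8, 0.3]
finger_gap: 0.0428
grip_force: 0.0
```

Request:
servo_tool:
  series:
    - [0,0,0,0]
    - [0,0,0,0]
    - [0,0,0,0]
    - [0,0,0,0]
    - [0,0,0,0]
  jaw: 0
  squeeze: 40

```text
clock: 32.72
ee_pos: [0.4304, 0.2355, 0.0458]
tcp_rot: [1.073, 2.952, 0.0]
wrist_force: [-1.2, -1.2, 5.6]
finger_gap: 0.0109
grip_force: 39.0
```

```bash
python3 - <<'E'
from h import *
s=env.observe(); print(s['ee_pos']); go(.5695,.0095,.14)
E
```

```text
[0.43041576 0.23554462 0.04578072]
t 32.73 psi 2.4446 shift [-0.2518 -0.084  -0.0941] turn -0.0000
```

Request:
servo_tool:
  series:
    - [0,0,-0.02,0]
    - [0,0,-0.035,0]
    - [0,0,-0.04,0]
    - [-0.042,-0.014,0,0]
    - [-0.042,-0.014,0,0]
    - [-0.042,-0.014,0,0]
    - [-0.042,-0.014,0,0]
    - [-0.042,-0.014,0,0]
    - [-0.042,-0.014,0,0]
    - [0,0,0,0]
    - [0,0,0,0]
    - [0,0,0,0]

```text
clock: 34.22
ee_pos: [0.569, 0.0108, 0.1408]
tcp_rot: [1.07, 2.954, 0.001]
wrist_force: [0.7, -0.5, -0.9]
finger_gap: 0.0105
grip_force: 39.1
```

```bash
python3 - <<'E'
from h import *
s=env.observe(); print(s['ee_pos']); go(.5695,.0095,.052)
E
```

```text
[0.56902734 0.01075199 0.14084873]
t 34.23 psi 2.4467 shift [-0.0012 -0.0007  0.0888] turn -0.0000
```

Request:
servo_tool:
  series:
    - [-0.001,-0.0005,0.04,0]
    - [0,0,0.03,0]
    - [0,0,0.01,0]
    - [0,0,0.006,0]
    - [0,0,0.003,0]
    - [0,0,0,0]
    - [0,0,0,0]
    - [0,0,0,0]

```text
clock: 35.22
ee_pos: [0.5701, 0.0083, 0.0517]
tcp_rot: [1.073, 2.952, 0.0]
wrist_force: [0.0, 0.5, -1.3]
finger_gap: 0.0104
grip_force: 39.1
```

Request:
servo_tool:
  series:
    - [0,0,0.001,0]
    - [0,0,0,0]
    - [0,0,0,0]

```text
clock: 35.6
ee_pos: [0.5699, 0.0084, 0.0503]
tcp_rot: [-1.073, -2.953, -0.0]
wrist_force: [-0.1, 0.6, -2.4]
finger_gap: 0.0106
grip_force: 39.1
```

Request:
servo_tool:
  series:
    - [0,0,0.001,0]
    - [0,0,0,0]

```text
clock: 35.85
ee_pos: [0.57, 0.0084, 0.0498]
tcp_rot: [1.073, 2.953, -0.0]
wrist_force: [-2.5, -0.1, 4.7]
finger_gap: 0.0109
grip_force: 39.9
```

Request:
servo_tool:
  series:
    - [0,0,0,0]
    - [0,0,0,0]
    - [0,0,0,0]
  jaw: 0.45

```text
clock: 36.22
ee_pos: [0.5699, 0.0084, 0.0493]
tcp_rot: [-1.073, -2.953, -0.0]
wrist_force: [1.0, -0.3, -0.1]
finger_gap: 0.0384
grip_force: 0.0
```

Request:
servo_tool:
  series:
    - [0,0,-0.02,0]
    - [0,0,-0.04,0]
    - [0,0,-0.05,0]
    - [0.04,0,-0.03,0]
    - [0.04,0,0,0]
    - [0.04,0,0,0]
    - [0,0,0,0]
    - [0,0,0,0]

```text
clock: 37.22
ee_pos: [0.4785, 0.085, 0.1903]
tcp_rot: [1.072, 2.951, -0.0]
wrist_force: [-0.5, -0.2, -0.0]
finger_gap: 0.0385
grip_force: 0.0
```

```bash
python3 - <<'E'
from h import *
c=cap('side'); c2=cap('wrist'); c3=cap('scene'); print(env.observe()['wrist_force'])
f=lambda c,x,y,w,h,W,H: cv2.resize(c['image'][y:y+h,x:x+w,::-1],(W,H),interpolation=cv2.INTER_CUBIC)
o=np.zeros((600,800,3),np.uint8); o[:300,:400]=f(c,235,135,140,105,400,300); o[:300,400:]=f(c2,0,0,532,400,400,300); o[300:,:400]=f(c3,270,180,120,90,400,300); o[300:,400:]=f(c3,140,120,373,280,400,300)
cv2.imwrite('pics/s16.png',cv2.convertScaleAbs(o,alpha=1.4))
E
```

```text
[-0.21276916  0.62003769 -0.09588493]
```

View pics/s16.png

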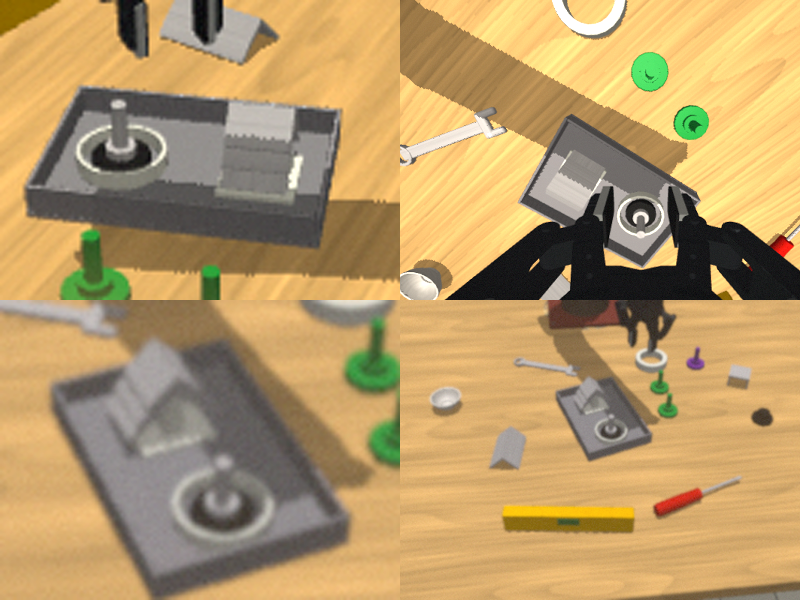

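The picture shows the three angles nested in line on the saddle and the foot upright in the middle of the cup. The gripper is clear and the look-alikes are undisturbed.

```bash
python3 -c "
from rig import job_done
print(job_done())"
```

```text
the job is handed in; nothing more can be done
None
```

The kit is packed and handed in at about 37 s of the 93 s allowed: the large, medium and small angles are nested in line on the saddle, the steel-stem foot stands upright in the cup, the gripper is clear of everything, and the long angle, channel and bumper were not touched; the judge's verdict was not shown.

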